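# Hold the welder's key switch on

## Robot

A 6-joint arm with a two-finger parallel gripper is mounted at the origin on the work surface. World frame = base frame: x ahead of the robot, y to its left, z up, the work surface at z = 0. Lengths are in m, angles in rad, forces in N, time in s.
With the tool pointing down it reaches from about 0.35 to 0.975 m from the base axis. Payload 4.9 kg.
Tool frame: the origin (TCP) lies midway between the tips of the shut fingers; the grasp point (between the pads) lies 19 mm behind it; z points along the fingers, y is the line along which they close (so a half turn about z gives the same grasp; the last joint's range is limited). The gripper opens to 85 mm and grips with 20 to 120 N. Pads are 22 mm wide; open, the fingers measure 114 mm over their backs; the gripper's body (76 mm by 85 mm) begins 54 mm behind the grasp point. The pads swing forward as they close: fully open they stand 13 mm farther back than shut.
Start: joints at [1.109, 0.053, 1.613, -0, 1.476, -0.119], TCP at [0.21, 0.589, 0.231] pointing down, gripper open.
Joint ranges: [-3.01, 3.01], [-1.01, 2.22], [0.06, 2.58], [-1.02, 4.17], [0.09, 2.62], [-3.14, 3.14]. Speed limits (rad/s): [2.57, 2.57, 3.14, 3.14, 3.14, 3.14].

## Interface

Orientations are given as a rotation vector (axis times angle).
In Python, from station import ctrl gives the robot as it stands.
- The arm moves only by the shell command python3 -m handwheel 'ROWS' [FORCE]. ROWS is JSON, a list of rows, each an object with "gripper": the gripper command: -1 is fully open, 1 is shut, values between are in proportion; "offset": the shift along the tool's x, y, z in mm, a list of three; "rotation": the turn, a rotation vector about the tool's x, y, z in rad, a list of three. A call has exactly 8 rows; each row is the pose to reach, as a shift and turn from the pose commanded when the call began, along the tool's axes at that moment; what a row does not reach only later rows make up. A row lasts 1/8 s, in which the tool goes at most 62.5 mm and 10.7 degrees, less where a joint would pass 70% of its speed; a pose out of reach is approached as far as the arm can. A call with a gripper value outside its range is refused whole. The fingers move at their own pace and stop on an object; FORCE is the grip in N (left out, the last holds). Time passes only in rows, so rows that repeat a pose let the fingers close, or fill a call up. It gives the time, the measured TCP pose, the force, the opening and the grip force at its end, in the units of the state.
- ctrl.get_obs(): the state, without advancing time (a new reading comes with each control period).
- ctrl.get_image(name): name is "scene" or "top" or "wrist"; returns a dict with "image" (480x640x3 uint8, red, green, blue), "fovy" (degrees; the focal length in pixels is half the picture's height over the tangent of half this angle, whatever the lens; pixels are square), "cx", "cy" (the principal point, pixels), "k1" (the pictures are not rectified: a ray, as slopes to the right and down, at radius r is drawn at 1 + k1 r^2 times it, then the intrinsics apply), "xyz" and "attitude" of the camera in the world. Camera axes: x right, y up, looking along -z (the intrinsics and any distortion apply to the point x, -y, -z); pixel columns grow to the right and rows downward; lengths in m; the calibration is good to about 2 mm. A picture is of the moment at which its call begins. There is no depth.
- ctrl.finish_job(): hands the job in; it is judged then, once.
The state is a dict: "t": time; "q": joint angles; "dq": joint speeds; "effort": joint torques, N m; "tool_pos": TCP position; "tool_rot": TCP orientation; "contact_force": force on the tool from outside, world axes, zero at the start; "wrist_torque": the same for the moment, N m; "opening": finger opening in m; "grip_force": force on a finger pad.
Only numpy, scipy, OpenCV 4.12 (cv2) and the standard library are available. Lean on these libraries where they do the work, as an engineer would, in place of code of your own. Each camera call takes 0.05 s, during which the arm holds its last target. There are 200 camera calls.

## Task

Take the key with the rectangular head out of the wooden key block and push it fully home into the lock on top of the grey power box, shoulder down on the lock face; the discs inside stick, so wiggle the key both ways with a light push to get past them. Only then turn it a quarter turn clockwise (seen from above) to the stop, and finish while still gripping the key and holding it there, because the lock springs back by itself. Leave the other two keys in the block.

Things in the scene. Friction and masses are not known exactly. Their poses are not given: they have to be found in the camera images.
- key: The key to use: steel, 74 mm tall. Head: flat RECTANGULAR plate 34 mm wide (x), 9 mm thick (y), 6 to 46 mm above the origin; grip it across the 9 mm. Origin: centre of the underside of the shoulder (24 x 10 x 6 mm, under the head). The blade hangs 28 mm below: 18 mm wide (x), 5 mm thick (y), last 2 mm stepped in to 15.5 x 3.5. z up; a half turn about z makes no difference. 70 g.
- round_key: Another steel key, same blade and shoulder, but a ROUND disc head (34 mm across, 9 mm thick, top 50 mm above the shoulder). Leave it in the block. Origin and axes as for the key.
- tee_key: Another steel key, same blade and shoulder, but a T head: a bar 36 mm long (x) and 12 mm thick, top 42 mm above the shoulder, on a thin stem. Leave it in the block. Origin and axes as for the key.
- key_block: Fixed wooden block 210 x 64 x 45 mm (x, y, z), origin at the centre of its underside. Slots at x = -66, 0 and +66 mm, each 20 (x) x 7 (y) mm and 34 mm deep; the three keys stand in them in any order, shoulders on the block's top, flat heads in line with the block's x axis.
- power_box: Fixed grey box 150 x 190 x 60 mm (x, y, z), origin at the centre of its underside; the lock is in the middle of its top. Two sticky steel discs lie under the lock cylinder, 7 mm thick, each with a 20 x 7 mm slot, beginning 10.5 and 18 mm below the lock face. A disc stays where it is left and turns along with a key that is in it (0.03 N m each).
- lock_face (a point): Centre of the face of the brass lock cylinder (45 mm across, upright axis), 62 mm above the table; turns with it. Key slot: 20 mm long (this point's x), 7 mm wide, straight down. Home: the shoulder's underside lies on this face, blade end 28 mm below. The fit is loose: the key runs up to about 8 degrees ahead of the cylinder, so turn it that much further, and some more for give.
- cylinder_plug (a joint): Turn of the cylinder, rad: 0 at rest, grows clockwise from above, stops at 1.6 and -0.6; a spring (0.10 N m/rad) pulls it towards 0, the full turn takes 0.25 N m. At the start the first disc is off by 16 to 26 degrees clockwise, the second as much anticlockwise: the blade stops on each until the key, turned that way under a light push (2 to 5 N), drops through.
Mind the look-alikes: they are no part of the job. What is shaped like the tee_key but red is not meant.

How it is judged:
On the way, in this order (a step that is already met when the one before it is completed fails the run):
1. the key is lifted clear of the block in the gripper (height (world z) of key above 0.08 m and contact force between the fingers and key above 1 N), for 0.2 s.
2. the key is fully home in the lock, before the quarter turn (distance between key and lock_face below 0.0035 m and angle between the z axis of key and the z axis of lock_face, either way round below 0.1 rad and value of joint cylinder_plug below 1.1 rad), for 0.1 s.
At the end, for the whole second after the job is handed in: For the last second the cylinder stands still, turned 80 degrees or more clockwise; the key is home (shoulder within 4 mm of the lock face, upright within 7 degrees, in line with the slot within 17) and still gripped; the other two keys stand in the block (value of joint cylinder_plug above 1.4 rad and velocity of joint cylinder_plug between -0.15 and 0.15 rad/s and distance between key and lock_face below 0.004 m and angle between the z axis of key and the z axis of lock_face, either way round below 0.12 rad and angle between the x axis of key and the x axis of lock_face, either way round below 0.3 rad and contact force between the fingers and key above 1 N and horizontal distance between each of round_key, tee_key and key_block below 0.08 m and height (world z) of each of round_key, tee_key below 0.055 m); the arm keeps its last pose, push and grip.
It fails at once if one of the other keys is pulled out or knocked away (distance of any of round_key, tee_key from where it was at the start of the episode above 0.012 m).
It also fails if it takes over 61 s, if anything falls off the work surface, if the arm or the gripper's body presses on something with over 40 N, if the wrist force passes 120 N, or if a joint passes its speed limit or range.

## Working session

There is one attempt and no reset: what is moved stays moved. The work goes in short steps, Python scripts to look and compute and a shell command to move; the robot and the scene stay as the last step left them, time stands still between calls to the robot, and variables do not carry over. Pictures are saved under pics/ and viewed, at most 10 in all, crops included, and the job is handed in when it is done.

```bash
mkdir -p pics; ls
python3 - <<'E'
from station import ctrl
import cv2,pickle
o=ctrl.get_obs();print({k:o[k] for k in('t','tool_pos','tool_rot','contact_force','opening')})
d={}
for n in("scene","top","wrist"):
    i=ctrl.get_image(n);d[n]=i;print(n,{k:v for k,v in i.items() if k!='image'})
    cv2.imwrite(f'pics/{n}0.png',i['image'][:,:,::-1])
pickle.dump(d,open('im0.pkl','wb'))
E
```

```text
pics
{'t': 0.0, 'tool_pos': array([0.20979223, 0.58805849, 0.23006099]), 'tool_rot': array([-0.53571048, -3.09499704,  0.00313081]), 'contact_force': array([-0.44912277,  0.11158019, -0.6097025 ]), 'opening': 0.08555944016346381}
scene {'fovy': 57.72239416002129, 'cx': 328.4989254533644, 'cy': 236.3872446656328, 'k1': -0.08170679887889404, 'xyz': array([ 0.79504538, -0.36687674,  0.58856715]), 'attitude': array([0.69074452, 0.2095238 , 0.55884953])}
top {'fovy': 46.50983157660445, 'cx': 312.9848292091006, 'cy': 238.1273593746655, 'k1': -0.10195055479654407, 'xyz': array([ 0.4135338 , -0.03104449,  1.02636124]), 'attitude': array([ 0.11122975, -0.12120801, -1.57480356])}
wrist {'fovy': 66.6832134645628, 'cx': 322.25563460771974, 'cy': 237.63417444603076, 'k1': 0.022775528532867507, 'xyz': array([0.14355054, 0.61115767, 0.37294812]), 'attitude': array([-0.24652895, -0.17085533,  1.21866982])}
```

View pics/scene0.png

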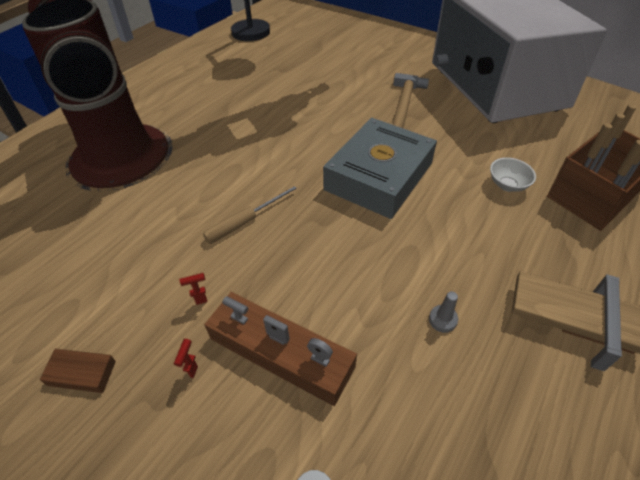

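View pics/top0.png

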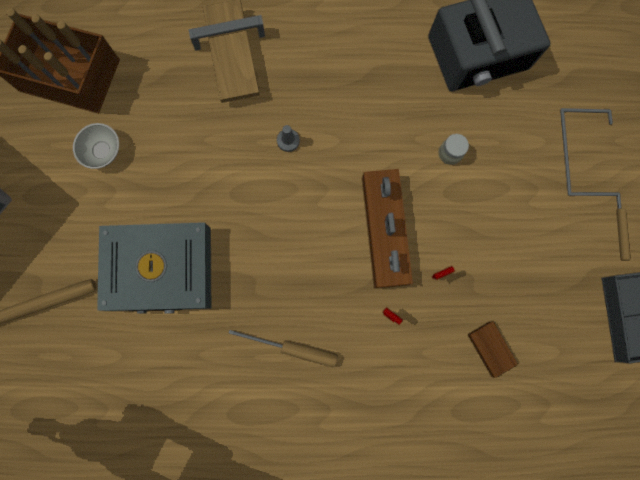

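The scene view shows the tee key (236,308), the rectangular key in the middle (276,330) and the round key (320,350) in the block. The brass lock is at (382,152). In the top view the block spans about (363,173)-(411,288), with the middle key at (391,223) and the lock at (151,265).

```bash
cat > h.py <<'E'
import numpy as np,cv2
from scipy.spatial.transform import Rotation as R
def KD(im):
    f=240/np.tan(np.radians(im['fovy'])/2)
    return np.array([[f,0,im['cx']],[0,f,im['cy']],[0,0,1]]),np.array([im['k1'],0,0,0,0.])
def toworld(im,px,z):
    K,D=KD(im);p=cv2.undistortPoints(np.array(px,float).reshape(-1,1,2),K,D)[:,0]
    d=np.c_[p[:,0],-p[:,1],-np.ones(len(p))]@R.from_rotvec(im['attitude']).as_matrix().T
    return im['xyz']+d*((z-im['xyz'][2])/d[:,2])[:,None]
def topx(im,P):
    K,D=KD(im);c=(np.atleast_2d(P)-im['xyz'])@R.from_rotvec(im['attitude']).as_matrix()*[1,-1,-1]
    return cv2.projectPoints(c,np.zeros(3),np.zeros(3),K,D)[0][:,0]
def tool(o): return o['tool_pos'],R.from_rotvec(o['tool_rot']).as_matrix()
E
python3 - <<'E'
import pickle,numpy as np
from h import *
d=pickle.load(open('im0.pkl','rb'))
t=d['top'];np.set_printoptions(precision=4,suppress=True)
print('block corners',toworld(t,[(363,173),(398,170),(411,285),(375,288)],.045))
print('box corners',toworld(t,[(99,226),(208,223),(210,309),(98,309)],.06))
hsv=cv2.cvtColor(t['image'],cv2.COLOR_RGB2HSV)
m=((hsv[...,1]>150)&(hsv[...,2]>110)).astype(np.uint8);m[:, :125]=0;m[:,180:]=0;m[:235]=0;m[295:]=0
n,l,s,c=cv2.connectedComponentsWithStats(m);i=1+np.argmax(s[1:,4]);print(s[i],c[i])
print('lock',toworld(t,[s[i][:2]+s[i][2:4]/2-.5],.062))
print('lock scene',toworld(d['scene'],[(382,152)],.062))
print('mid key',toworld(t,[(391,223)],.08))
E
python3 - <<'E'
import sys;sys.path.insert(0,'.')
from h import *;import pickle
from station import ctrl
o=ctrl.get_obs();p,M=tool(o);w=pickle.load(open('im0.pkl','rb'))['wrist']
print(M.round(3)); C=R.from_rotvec(w['attitude']).as_matrix()
print('cam in tool',(M.T@(w['xyz']-p)).round(4),(M.T@C).round(3))
E
```

```text
block corners [[ 0.6784 -0.1294  0.045 ]
 [ 0.6839 -0.1934  0.045 ]
 [ 0.475  -0.21    0.045 ]
 [ 0.4703 -0.1462  0.045 ]]
box corners [[0.5818 0.3427 0.06  ]
 [0.5856 0.147  0.06  ]
 [0.4351 0.1407 0.06  ]
 [0.4351 0.3379 0.06  ]]
[138 254  26  25 438] [150.3607 265.9452]
lock [[0.5099 0.2463 0.062 ]]
lock scene [[0.5111 0.2475 0.062 ]]
mid key [[ 0.5799 -0.1724  0.08  ]]
[[-0.942  0.336 -0.001]
 [ 0.336  0.942 -0.001]
 [ 0.    -0.002 -1.   ]]
cam in tool [ 0.0702 -0.0009 -0.1426] [[-0.001  0.961  0.278]
 [ 1.     0.001  0.001]
 [ 0.001  0.278 -0.961]]
```

```bash
python3 -m handwheel '[{"gripper":-1,"offset":[-40,-40,0],"rotation":[0,0,-0.05]},{"gripper":-1,"offset":[-80,-80,0],"rotation":[0,0,-0.1]},{"gripper":-1,"offset":[-120,-120,0],"rotation":[0,0,-0.15]},{"gripper":-1,"offset":[-160,-160,0],"rotation":[0,0,-0.2]},{"gripper":-1,"offset":[-200,-200,0],"rotation":[0,0,-0.25]},{"gripper":-1,"offset":[-240,-240,0],"rotation":[0,0,-0.3]},{"gripper":-1,"offset":[-280,-280,0],"rotation":[0,0,-0.36]},{"gripper":-1,"offset":[-320,-320,0],"rotation":[0,0,-0.42]}]' 100
cat >> h.py <<'E'
def go(o,target,yaw):  # tool y axis world yaw deg; returns offset mm, rotvec in tool axes (measured pose)
    p,M=tool(o);y=np.radians(yaw);Y=np.array([-np.sin(y),np.cos(y),0]);Z=np.array([0,0,-1.])
    T=np.c_[np.cross(Y,Z),Y,Z]
    print('t',round(o['t'],2),'pos',p.round(4),'F',o['contact_force'].round(1),'q',o['q'].round(2))
    print('offset',(M.T@(np.array(target)-p)*1000).round(1),'rot',R.from_matrix(M.T@T).as_rotvec().round(4))
E
python3 -c "
from h import *;from station import ctrl
go(ctrl.get_obs(),(.577,-.170,.231),4.5)"
```

```text
t: 1.15
tool_pos: [0.4042, 0.1779, 0.2312]
tool_rot: [-0.125, 3.139, 0.0]
contact_force: [1.1, -0.4, -0.7]
opening: 0.0853
grip_force: 0.0
t 1.15 pos [0.4042 0.1779 0.2312] F [ 1.1 -0.4 -0.7] q [ 0.25 -0.41  2.02  0.    1.53 -1.4 ]
offset [-1.447e+02 -3.606e+02  2.000e-01] rot [0.0001 0.0004 0.0008]
```

```bash
python3 -m handwheel '[{"gripper":-1,"offset":[-21,-52,0],"rotation":[0,0,0]},{"gripper":-1,"offset":[-42,-104,0],"rotation":[0,0,0]},{"gripper":-1,"offset":[-63,-156,0],"rotation":[0,0,0]},{"gripper":-1,"offset":[-84,-208,0],"rotation":[0,0,0]},{"gripper":-1,"offset":[-105,-260,0],"rotation":[0,0,0]},{"gripper":-1,"offset":[-125,-312,0],"rotation":[0,0,0]},{"gripper":-1,"offset":[-145,-361,0],"rotation":[0,0,0]},{"gripper":-1,"offset":[-145,-361,0],"rotation":[0,0,0]}]'
python3 - <<'E'
from h import *;from station import ctrl;import pickle
w=ctrl.get_image('wrist');o=ctrl.get_obs();go(o,(.577,-.170,.231),4.5)
pickle.dump(w,open('w1.pkl','wb'));cv2.imwrite('pics/w1.png',w['image'][:,:,::-1])
a=np.radians(4.5);c,s=np.cos(a),np.sin(a)
P=[(.577+c*x-s*y,-.170+s*x+c*y,.045) for x in(-.105,0,.105) for y in(-.032,0,.032)]
print(topx(w,P).round(0).tolist())
E
```

```text
t: 2.15
tool_pos: [0.5766, -0.1719, 0.2302]
tool_rot: [0.115, -3.138, -0.001]
contact_force: [-0.3, 1.1, -0.1]
opening: 0.0855
grip_force: 0.0
t 2.2 pos [ 0.5762 -0.1701  0.2303] F [ 0.4 -0.3 -0.2] q [-0.41 -0.    1.67  0.    1.48 -2.06]
offset [-0.9  0.  -0.7] rot [ 0.0012 -0.0016 -0.0035]
[[287.0, 90.0], [325.0, 90.0], [363.0, 89.0], [290.0, 213.0], [325.0, 213.0], [360.0, 213.0], [294.0, 316.0], [326.0, 316.0], [358.0, 316.0]]
```

View pics/w1.png

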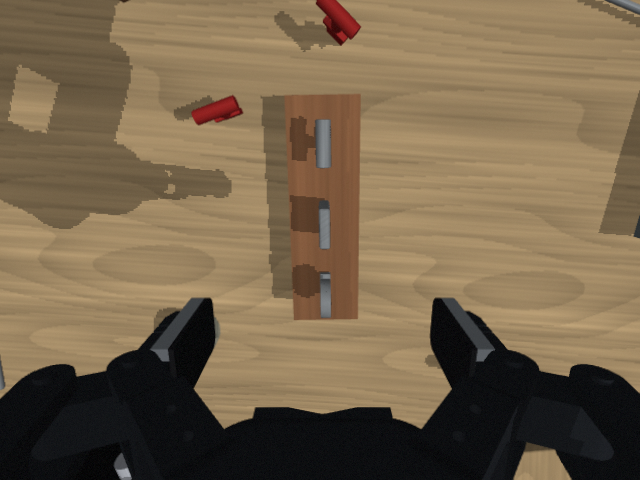

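The wrist view shows the block with corners (287,95), (360,94), (358,319), (294,320), and the rectangular key in the middle with its top at about x 319-330, y 205-249. The tee is above it and the round key below.

Run:
```python
from h import *;import pickle
from scipy.optimize import least_squares
w=pickle.load(open('w1.pkl','rb'))
px=np.array([(287,95),(360,94),(358,319),(294,320)],float)
g=cv2.cvtColor(w['image'],cv2.COLOR_RGB2GRAY)
L=np.array([(-.105,-.032),(-.105,.032),(.105,.032),(.105,-.032)])
def P(v,L,z):
    c,s=np.cos(v[2]),np.sin(v[2]);return np.c_[v[0]+c*L[:,0]-s*L[:,1],v[1]+s*L[:,0]+c*L[:,1],np.full(len(L),z)]
r=least_squares(lambda v:(topx(w,P(v,L,.045))-px).ravel(),[.577,-.17,.08])
print(r.x[:2].round(4),np.degrees(r.x[2]),r.fun.round(1))
print('key top pred',topx(w,P(r.x,np.array([(-.017,-.0045),(-.017,.0045),(.017,.0045),(.017,-.0045)]),.091)).round(0).tolist())
cv2.imwrite('pics/w1c.png',cv2.resize(w['image'][190:330,285:365,::-1],None,fx=4,fy=4,interpolation=cv2.INTER_CUBIC))
from station import ctrl
go(ctrl.get_obs(),(r.x[0],r.x[1],.1),np.degrees(r.x[2]))
```

```text
[ 0.5808 -0.1702] 4.88304667778912 [-1.7  0.   1.7 -0.   0.   0.2 -0.  -0.1]
key top pred [[319.0, 209.0], [331.0, 209.0], [331.0, 250.0], [320.0, 250.0]]
t 2.2 pos [ 0.5762 -0.1701  0.2303] F [ 0.4 -0.3 -0.2] q [-0.41 -0.    1.67  0.    1.48 -2.06]
offset [ -4.8  -0.6 130.3] rot [ 0.0012 -0.0016 -0.0102]
```

View pics/w1c.png

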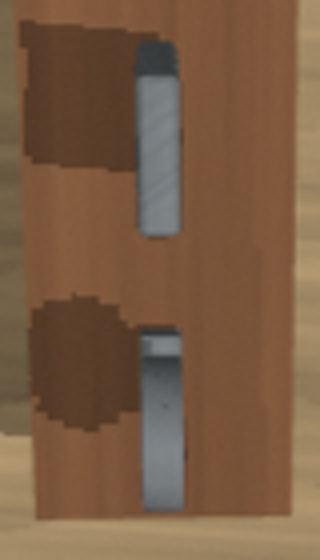

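The crop shows the head's top face at (319-330, 209-249), as predicted. Descending to grip it.

```bash
python3 -m handwheel '[{"gripper":-1,"offset":[-5,-0.6,40],"rotation":[0,0,-0.01]},{"gripper":-1,"offset":[-5,-0.6,80],"rotation":[0,0,-0.01]},{"gripper":-1,"offset":[-5,-0.6,110],"rotation":[0,0,-0.01]},{"gripper":-1,"offset":[-5,-0.6,135],"rotation":[0,0,-0.01]},{"gripper":-1,"offset":[-5,-0.6,155],"rotation":[0,0,-0.01]},{"gripper":-1,"offset":[-5,-0.6,170],"rotation":[0,0,-0.01]},{"gripper":-1,"offset":[-5,-0.6,175],"rotation":[0,0,-0.01]},{"gripper":-1,"offset":[-5,-0.6,175],"rotation":[0,0,-0.01]}]'
python3 -c "
from h import *;from station import ctrl
go(ctrl.get_obs(),(.5806,-.1702,.055),4.88)"
```

```text
t: 3.2
tool_pos: [0.5816, -0.1693, 0.0566]
tool_rot: [-0.137, 3.138, -0.0]
contact_force: [0.1, 1.2, 0.0]
opening: 0.0854
grip_force: 0.0
t 3.2 pos [ 0.5816 -0.1693  0.0566] F [0.1 1.2 0. ] q [-0.41  0.17  1.79 -0.    1.18 -2.06]
offset [ 1.  -0.8  1.6] rot [-0.0002  0.0003  0.0021]
```

```bash
python3 -m handwheel '[{"gripper":0.6,"offset":[0,-0.6,1],"rotation":[0,0,0]},{"gripper":0.6,"offset":[0,-0.6,1],"rotation":[0,0,0]},{"gripper":0.6,"offset":[0,-0.6,1],"rotation":[0,0,0]},{"gripper":1,"offset":[0,-0.6,1],"rotation":[0,0,0]},{"gripper":1,"offset":[0,-0.6,1],"rotation":[0,0,0]},{"gripper":1,"offset":[0,-0.6,1],"rotation":[0,0,0]},{"gripper":1,"offset":[0,-0.6,1],"rotation":[0,0,0]},{"gripper":1,"offset":[0,-0.6,1],"rotation":[0,0,0]}]' 60
python3 -c "
from h import *;from station import ctrl
o=ctrl.get_obs();go(o,(.5806,-.1702,.055),4.88);print(o['wrist_torque'])"
```

```text
t: 4.2
tool_pos: [0.5816, -0.17, 0.0556]
tool_rot: [-0.137, 3.138, -0.0]
contact_force: [0.2, 0.7, 1.3]
opening: 0.0084
grip_force: 59.3
t 4.2 pos [ 0.5816 -0.17    0.0556] F [0.2 0.7 1.3] q [-0.41  0.18  1.79 -0.    1.18 -2.07]
offset [ 1.  -0.1  0.6] rot [-0.0003  0.0004  0.002 ]
[-0.01768179  0.06661509  0.0656861 ]
```

```bash
python3 -m handwheel '[{"gripper":1,"offset":[0,-0.6,1],"rotation":[0,0,0]},{"gripper":1,"offset":[0,-0.6,-7],"rotation":[0,0,0]},{"gripper":1,"offset":[0,-0.6,-19],"rotation":[0,0,0]},{"gripper":1,"offset":[0,-0.6,-39],"rotation":[0,0,0]},{"gripper":1,"offset":[0,-0.6,-69],"rotation":[0,0,0]},{"gripper":1,"offset":[0,-0.6,-99],"rotation":[0,0,0]},{"gripper":1,"offset":[0,-0.6,-129],"rotation":[0,0,0]},{"gripper":1,"offset":[0,-0.6,-129],"rotation":[0,0,0]}]' 110
python3 - <<'E'
from h import *;from station import ctrl
o=ctrl.get_obs()
go(o,(.51,.2465,.19),1.5);print(o['opening'],o['grip_force'])
w=ctrl.get_image('wrist');cv2.imwrite('pics/w2.png',w['image'][:,:,::-1])
E
```

```text
t: 5.2
tool_pos: [0.5835, -0.1714, 0.189]
tool_rot: [-0.137, 3.132, -0.005]
contact_force: [-0.1, 0.2, -1.3]
opening: 0.0078
grip_force: 107.1
t 5.2 pos [ 0.5835 -0.1714  0.189 ] F [-0.1  0.2 -1.3] q [-0.41  0.04  1.7  -0.    1.4  -2.07]
offset [ 36.8 422.7  -2.8] rot [-0.0036  0.007   0.061 ]
0.007778277479120026 107.10146427154541
```

View pics/w2.png

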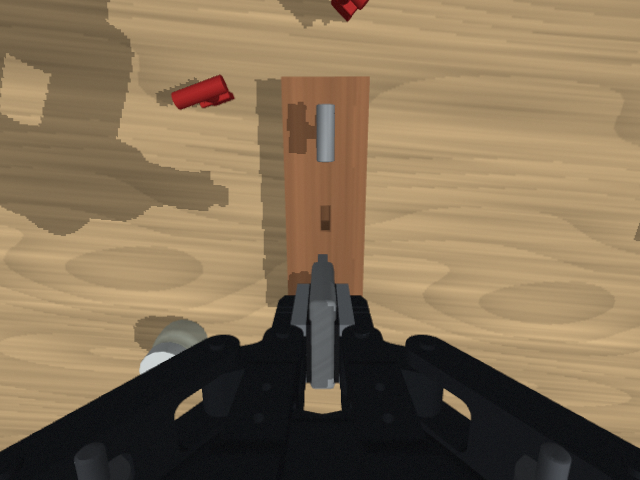

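The key is in the gripper, with the head's top face at (310-335, 300-388) and the blade tip at (323,255). The middle slot at (325,218) is empty and the other keys are in place. Moving to the lock.

```bash
python3 -m handwheel '[{"gripper":1,"offset":[4,45,0],"rotation":[0,0,0.01]},{"gripper":1,"offset":[9,105,0],"rotation":[0,0,0.02]},{"gripper":1,"offset":[14,165,0],"rotation":[0,0,0.03]},{"gripper":1,"offset":[20,225,0],"rotation":[0,0,0.04]},{"gripper":1,"offset":[25,285,0],"rotation":[0,0,0.05]},{"gripper":1,"offset":[30,345,0],"rotation":[0,0,0.06]},{"gripper":1,"offset":[35,395,0],"rotation":[0,0,0.06]},{"gripper":1,"offset":[37,421,0],"rotation":[0,0,0.06]}]'
python3 -m handwheel '[{"gripper":1,"offset":[0,0,0],"rotation":[0,0,0]},{"gripper":1,"offset":[0,0,0],"rotation":[0,0,0]},{"gripper":1,"offset":[0,0,0],"rotation":[0,0,0]},{"gripper":1,"offset":[0,0,0],"rotation":[0,0,0]},{"gripper":1,"offset":[0,0,0],"rotation":[0,0,0]},{"gripper":1,"offset":[0,0,0],"rotation":[0,0,0]},{"gripper":1,"offset":[0,0,0],"rotation":[0,0,0]},{"gripper":1,"offset":[0,0,0],"rotation":[0,0,0]}]'
python3 - <<'E'
from h import *;from station import ctrl;import pickle
w=ctrl.get_image('wrist');o=ctrl.get_obs()
go(o,(.51,.2465,.15),1.5);print(o['wrist_torque'])
pickle.dump((w,o),open('w3.pkl','wb'));cv2.imwrite('pics/w3.png',w['image'][:,:,::-1])
print('box pred',topx(w,[(.51+a*.075,.2465+b*.095,.06) for a,b in((-1,-1),(-1,1),(1,1),(1,-1))]+[(.51,.2465,.062)]).round().tolist())
p,M=tool(o)
k=lambda x,y,z:p+M@np.array([.001-x,y,.0106-z])
print('key pred',topx(w,[k(a*.017,b*.0045,.046) for a,b in((-1,-1),(-1,1),(1,1),(1,-1))]+[k(-.009,0,-.026)]).round().tolist())
E
```

```text
t: 6.25
tool_pos: [0.5059, 0.2477, 0.1821]
tool_rot: [0.047, -3.138, 0.001]
contact_force: [1.0, -0.3, -0.2]
opening: 0.0077
grip_force: 107.4
t: 7.25
tool_pos: [0.5079, 0.2457, 0.1843]
tool_rot: [-0.043, 3.141, 0.0]
contact_force: [0.1, 0.4, 1.5]
opening: 0.0075
grip_force: 107.4
t 7.3 pos [0.5079 0.2457 0.1843] F [-0.6 -0.5 -0.3] q [ 0.32 -0.06  1.8  -0.    1.4  -1.28]
offset [-2.1  0.7 34.3] rot [0.     0.0001 0.0011]
[-0.04063639  0.03402673 -0.025659  ]
box pred [[191.0, 124.0], [463.0, 132.0], [439.0, 323.0], [205.0, 318.0], [325.0, 232.0]]
key pred [[312.0, 302.0], [339.0, 302.0], [338.0, 391.0], [312.0, 391.0], [324.0, 254.0]]
```

View pics/w3.png

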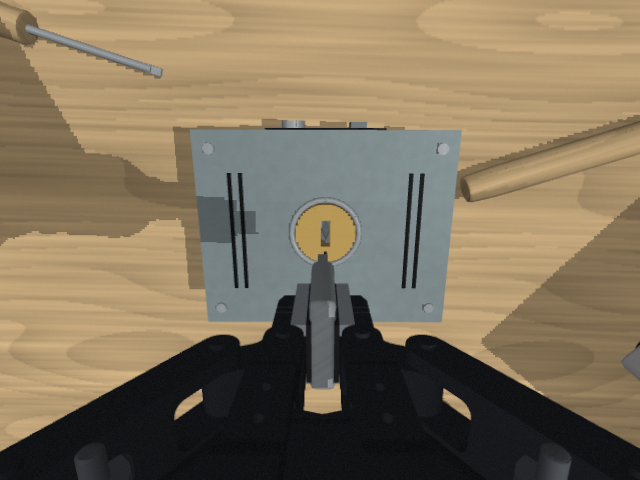

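The box's corners are at (191,130), (461,131), (442,321), (208,322), so it is lined up with the tool. The lock's centre is near (325,231) with its slot at (321-330, 221-246). I'll measure it and the key in hand more finely.

Run:
```python
from h import *;import pickle
from scipy.optimize import least_squares
w,o=pickle.load(open('w3.pkl','rb'));im=w['image']
L=np.array([(-.075,-.095),(-.075,.095),(.075,.095),(.075,-.095)])
px=np.array([(191,130),(461,131),(442,321),(208,322)],float)
def P(v,L,z):
    c,s=np.cos(v[2]),np.sin(v[2]);return np.c_[v[0]+c*L[:,0]-s*L[:,1],v[1]+s*L[:,0]+c*L[:,1],np.full(len(L),z)]
r=least_squares(lambda v:(topx(w,P(v,L,.06))-px).ravel(),[.51,.2465,.03])
print('box',r.x[:2].round(4),np.degrees(r.x[2]).round(2),r.fun.round(1))
hsv=cv2.cvtColor(im,cv2.COLOR_RGB2HSV)
m=((hsv[...,1]>110)&(hsv[...,0]>15)&(hsv[...,0]<30)).astype(np.uint8)[190:275,280:370]
cs=max(cv2.findContours(m,cv2.RETR_EXTERNAL,cv2.CHAIN_APPROX_NONE)[0],key=len)[:,0]+[280,190]
e=cs[cs[:,1]<248];W=toworld(w,e,.062)[:,:2]
q=least_squares(lambda v:np.hypot(*(W-v[:2]).T)-v[2],[.51,.2465,.0225]);print('lock',q.x.round(4),np.abs(q.fun).max())
s=(1-m)[22:58,30:60];ys,xs=np.nonzero(s);print('slot px',xs.min()+310,xs.max()+310,ys.min()+212,ys.max()+212)
print('slot c',toworld(w,[((xs.min()+xs.max())/2+310,(ys.min()+ys.max())/2+212)],.062))
big=cv2.resize(im[215:400,285:365,::-1],None,fx=3.2,fy=3.2,interpolation=cv2.INTER_CUBIC);cv2.imwrite('pics/w3c.png',big)
```

```text
box [0.5113 0.2472] 1.42 [-1.  -0.2  0.8 -0.8 -0.2  1.4  0.4  0.1]
lock [0.5102 0.2467 0.0222] 0.0008152064345401805
slot px 320 329 221 243
slot c [[0.50967301 0.24638971 0.062     ]]
```

View pics/w3c.png

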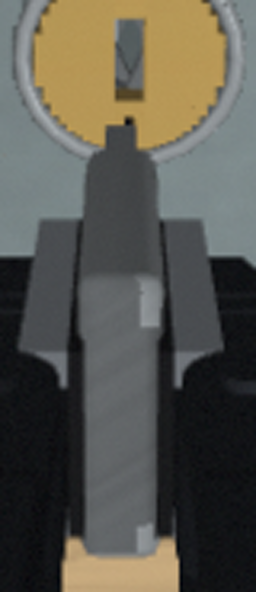

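```bash
python3 -m handwheel '[{"gripper":1,"offset":[-3.8,1.7,15],"rotation":[0,0,0]},{"gripper":1,"offset":[-3.8,1.7,35],"rotation":[0,0,0]},{"gripper":1,"offset":[-3.8,1.7,55],"rotation":[0,0,0]},{"gripper":1,"offset":[-3.8,1.7,68],"rotation":[0,0,0]},{"gripper":1,"offset":[-3.8,1.7,76],"rotation":[0,0,0]},{"gripper":1,"offset":[-3.8,1.7,78],"rotation":[0,0,0]},{"gripper":1,"offset":[-3.8,1.7,78],"rotation":[0,0,0]},{"gripper":1,"offset":[-3.8,1.7,78],"rotation":[0,0,0]}]'
python3 -c "
from h import *;from station import ctrl
o=ctrl.get_obs();go(o,(.5117,.2475,.1006),1.45);print(o['wrist_torque'])"
```

```text
t: 8.3
tool_pos: [0.5122, 0.2477, 0.1072]
tool_rot: [-0.043, 3.14, 0.001]
contact_force: [-0.4, 0.3, -0.7]
opening: 0.0078
grip_force: 107.4
t 8.3 pos [0.5122 0.2477 0.1072] F [-0.4  0.3 -0.7] q [ 0.32  0.03  1.85 -0.    1.26 -1.28]
offset [ 0.5 -0.2  6.6] rot [0.0004 0.0015 0.0019]
[ 0.00072065 -0.0003191   0.01940387]
```

```bash
python3 -m handwheel '[{"gripper":1,"offset":[0.3,0,1],"rotation":[0,0,0]},{"gripper":1,"offset":[0.3,0,2.5],"rotation":[0,0,0]},{"gripper":1,"offset":[0.3,0,4],"rotation":[0,0,0]},{"gripper":1,"offset":[0.3,0,5.5],"rotation":[0,0,0]},{"gripper":1,"offset":[0.3,0,7],"rotation":[0,0,0]},{"gripper":1,"offset":[0.3,0,8.5],"rotation":[0,0,0]},{"gripper":1,"offset":[0.3,0,9.5],"rotation":[0,0,0]},{"gripper":1,"offset":[0.3,0,9.5],"rotation":[0,0,0]}]'
python3 -c "
from h import *;from station import ctrl
o=ctrl.get_obs();go(o,(.5117,.2475,.1006),1.45);print(o['wrist_torque'])"
```

```text
t: 9.3
tool_pos: [0.5113, 0.2475, 0.0967]
tool_rot: [0.043, -3.141, 0.0]
contact_force: [0.2, 0.5, -0.5]
opening: 0.0078
grip_force: 107.4
t 9.3 pos [0.5113 0.2475 0.0967] F [ 0.2  0.5 -0.5] q [ 0.32  0.04  1.86 -0.    1.24 -1.28]
offset [-0.4  0.  -3.9] rot [-0.0001 -0.0003  0.0019]
[-0.02197072  0.00841223  0.02868025]
```

```bash
python3 -m handwheel '[{"gripper":1,"offset":[0,0,1.5],"rotation":[0,0,0]},{"gripper":1,"offset":[0,0,3],"rotation":[0,0,0]},{"gripper":1,"offset":[0,0,4.5],"rotation":[0,0,0]},{"gripper":1,"offset":[0,0,5.5],"rotation":[0,0,0]},{"gripper":1,"offset":[0,0,6.2],"rotation":[0,0,0]},{"gripper":1,"offset":[0,0,6.8],"rotation":[0,0,0]},{"gripper":1,"offset":[0,0,7.2],"rotation":[0,0,0]},{"gripper":1,"offset":[0,0,7.2],"rotation":[0,0,0]}]'
python3 -c "
from h import *;from station import ctrl
o=ctrl.get_obs();go(o,(.5117,.2475,.1006),1.45);print(o['wrist_torque'])"
```

```text
t: 10.3
tool_pos: [0.5115, 0.2475, 0.0899]
tool_rot: [-0.043, 3.141, 0.0]
contact_force: [-1.1, -1.3, 0.5]
opening: 0.0077
grip_force: 107.5
t 10.3 pos [0.5115 0.2475 0.0899] F [-1.1 -1.3  0.5] q [ 0.32  0.05  1.86 -0.    1.23 -1.28]
offset [ -0.2  -0.  -10.7] rot [0.     0.0002 0.0019]
[-0.05774309  0.10394087  0.01437709]
```

```bash
python3 -m handwheel '[{"gripper":1,"offset":[0,0,0.3],"rotation":[0,0,0]},{"gripper":1,"offset":[0,0,0.6],"rotation":[0,0,0]},{"gripper":1,"offset":[0,0,0.9],"rotation":[0,0,0]},{"gripper":1,"offset":[0,0,1.2],"rotation":[0,0,0]},{"gripper":1,"offset":[0,0,1.5],"rotation":[0,0,0]},{"gripper":1,"offset":[0,0,1.5],"rotation":[0,0,0]},{"gripper":1,"offset":[0,0,1.5],"rotation":[0,0,0]},{"gripper":1,"offset":[0,0,1.5],"rotation":[0,0,0]}]'
python3 -c "
from h import *;from station import ctrl
o=ctrl.get_obs();go(o,(.5117,.2475,.1006),1.45);print(o['wrist_torque'])"
```

```text
t: 11.3
tool_pos: [0.5117, 0.2475, 0.0889]
tool_rot: [-0.043, 3.141, -0.0]
contact_force: [-1.4, -1.1, 6.2]
opening: 0.0076
grip_force: 108.4
t 11.3 pos [0.5117 0.2475 0.0889] F [-1.4 -1.1  6.2] q [ 0.32  0.05  1.86 -0.    1.23 -1.28]
offset [  0.    0.  -11.7] rot [-0.0001  0.0007  0.0019]
[-0.2234402   0.39398779 -0.02698512]
```

```bash
python3 -m handwheel '[{"gripper":1,"offset":[0,0,-0.2],"rotation":[0,0,0.06]},{"gripper":1,"offset":[0,-0.1,-0.2],"rotation":[0,0,0.11]},{"gripper":1,"offset":[0,-0.1,-0.2],"rotation":[0,0,0.16]},{"gripper":1,"offset":[0,-0.2,-0.2],"rotation":[0,0,0.2]},{"gripper":1,"offset":[0,-0.2,-0.2],"rotation":[0,0,0.24]},{"gripper":1,"offset":[0,-0.2,-0.2],"rotation":[0,0,0.28]},{"gripper":1,"offset":[0,-0.3,-0.2],"rotation":[0,0,0.32]},{"gripper":1,"offset":[0,-0.3,-0.2],"rotation":[0,0,0.32]}]'
python3 -c "
from h import *;from station import ctrl
o=ctrl.get_obs();go(o,(.5117,.2475,.1006),1.45);print(o['wrist_torque'])"
```

```text
t: 12.3
tool_pos: [0.5115, 0.2474, 0.088]
tool_rot: [0.458, 3.108, 0.001]
contact_force: [1.2, 1.0, 0.5]
opening: 0.0077
grip_force: 107.5
t 12.3 pos [0.5115 0.2474 0.088 ] F [1.2 1.  0.5] q [ 0.32  0.05  1.87  0.    1.22 -0.96]
offset [ -0.2   0.1 -12.6] rot [ 0.0007  0.0006 -0.3177]
[ 0.21435136 -0.21787278  0.0162525 ]
```

```bash
python3 -m handwheel '[{"gripper":1,"offset":[0,0,0.5],"rotation":[0,0,0.03]},{"gripper":1,"offset":[0,0,1],"rotation":[0,0,0.05]},{"gripper":1,"offset":[0,0,1.3],"rotation":[0,0,0.08]},{"gripper":1,"offset":[0,0,1.6],"rotation":[0,0,0.1]},{"gripper":1,"offset":[0,0,1.9],"rotation":[0,0,0.1]},{"gripper":1,"offset":[0,0,2.2],"rotation":[0,0,0.1]},{"gripper":1,"offset":[0,0,2.5],"rotation":[0,0,0.1]},{"gripper":1,"offset":[0,0,2.5],"rotation":[0,0,0.1]}]'
python3 -c "
from h import *;from station import ctrl
o=ctrl.get_obs();go(o,(.5117,.2475,.1006),1.45);print(o['wrist_torque'])"
```

```text
t: 13.3
tool_pos: [0.5114, 0.2473, 0.0857]
tool_rot: [0.613, 3.081, 0.0]
contact_force: [1.6, 2.1, 1.1]
opening: 0.0076
grip_force: 107.6
t 13.3 pos [0.5114 0.2473 0.0857] F [1.6 2.1 1.1] q [ 0.32  0.05  1.87  0.    1.22 -0.86]
offset [ -0.2   0.3 -14.9] rot [ 2.000e-04  0.000e+00 -4.181e-01]
[ 0.50830785 -0.21138766  0.08538556]
```

```bash
python3 -m handwheel '[{"gripper":1,"offset":[0,0,0.7],"rotation":[0,0,0]},{"gripper":1,"offset":[0,0,1.4],"rotation":[0,0,0]},{"gripper":1,"offset":[0,0,2.1],"rotation":[0,0,0]},{"gripper":1,"offset":[0,0,2.7],"rotation":[0,0,0]},{"gripper":1,"offset":[0,0,3.2],"rotation":[0,0,0]},{"gripper":1,"offset":[0,0,3.6],"rotation":[0,0,0]},{"gripper":1,"offset":[0,0,3.8],"rotation":[0,0,0]},{"gripper":1,"offset":[0,0,3.8],"rotation":[0,0,0]}]'
python3 -c "
from h import *;from station import ctrl
o=ctrl.get_obs();go(o,(.5117,.2475,.1006),1.45);print(o['wrist_torque'])"
```

```text
t: 14.3
tool_pos: [0.5115, 0.2473, 0.0825]
tool_rot: [0.613, 3.081, 0.0]
contact_force: [-0.7, 2.2, 4.9]
opening: 0.0075
grip_force: 107.9
t 14.3 pos [0.5115 0.2473 0.0825] F [-0.7  2.2  4.9] q [ 0.32  0.06  1.87  0.    1.22 -0.86]
offset [ -0.1   0.3 -18.1] rot [ 1.000e-04  1.000e-04 -4.181e-01]
[ 0.54272894  0.13469922 -0.01093783]
```

```bash
python3 -m handwheel '[{"gripper":1,"offset":[0,0.1,-0.1],"rotation":[0,0,-0.1]},{"gripper":1,"offset":[0,0.2,-0.1],"rotation":[0,0,-0.2]},{"gripper":1,"offset":[0,0.2,-0.1],"rotation":[0,0,-0.3]},{"gripper":1,"offset":[0,0.3,-0.1],"rotation":[0,0,-0.4]},{"gripper":1,"offset":[0,0.3,-0.1],"rotation":[0,0,-0.5]},{"gripper":1,"offset":[0,0.4,-0.1],"rotation":[0,0,-0.6]},{"gripper":1,"offset":[0,0.5,-0.1],"rotation":[0,0,-0.66]},{"gripper":1,"offset":[0,0.5,-0.1],"rotation":[0,0,-0.72]}]'
python3 -c "
from h import *;from station import ctrl
o=ctrl.get_obs();go(o,(.5117,.2475,.1006),1.45);print(o['wrist_torque'])"
```

```text
t: 15.3
tool_pos: [0.5114, 0.2479, 0.0822]
tool_rot: [0.514, -3.099, -0.001]
contact_force: [0.1, 3.8, 3.8]
opening: 0.0075
grip_force: 107.9
t 15.3 pos [0.5114 0.2479 0.0822] F [0.1 3.8 3.8] q [ 0.32  0.06  1.87  0.    1.22 -1.58]
offset [ -0.1  -0.5 -18.4] rot [ 6.000e-04 -2.000e-04  3.036e-01]
[ 0.64653615  0.03982625 -0.0799573 ]
```

```bash
python3 -m handwheel '[{"gripper":1,"offset":[0,-0.3,0],"rotation":[0,0,-0.03]},{"gripper":1,"offset":[0,-0.3,0],"rotation":[0,0,-0.06]},{"gripper":1,"offset":[0,-0.3,0],"rotation":[0,0,-0.08]},{"gripper":1,"offset":[0,-0.3,0.1],"rotation":[0,0,-0.1]},{"gripper":1,"offset":[0,-0.3,0.2],"rotation":[0,0,-0.12]},{"gripper":1,"offset":[0,-0.3,0.3],"rotation":[0,0,-0.14]},{"gripper":1,"offset":[0,-0.3,0.4],"rotation":[0,0,-0.14]},{"gripper":1,"offset":[0,-0.3,0.4],"rotation":[0,0,-0.14]}]'
python3 -c "
from h import *;from station import ctrl
o=ctrl.get_obs();go(o,(.5117,.2475,.1006),1.45);print(o['wrist_torque'])"
```

```text
t: 16.3
tool_pos: [0.5114, 0.2479, 0.0818]
tool_rot: [0.727, -3.056, -0.002]
contact_force: [-0.4, 5.1, 4.0]
opening: 0.0076
grip_force: 108.1
t 16.3 pos [0.5114 0.2479 0.0818] F [-0.4  5.1  4. ] q [ 0.32  0.06  1.87  0.    1.21 -1.72]
offset [ -0.1  -0.5 -18.8] rot [ 1.300e-03 -3.000e-04  4.418e-01]
[ 1.04184202  0.31809673 -0.11259099]
```

```bash
python3 -m handwheel '[{"gripper":1,"offset":[0,0.4,0],"rotation":[0,0,0]},{"gripper":1,"offset":[0,0.8,0],"rotation":[0,0,0]},{"gripper":1,"offset":[0,0.8,0.3],"rotation":[0,0,0]},{"gripper":1,"offset":[0,0.8,0.5],"rotation":[0,0,0]},{"gripper":1,"offset":[0,0.8,0.7],"rotation":[0,0,0.02]},{"gripper":1,"offset":[0,0.8,0.9],"rotation":[0,0,0.04]},{"gripper":1,"offset":[0,0.8,0.9],"rotation":[0,0,0.04]},{"gripper":1,"offset":[0,0.8,0.9],"rotation":[0,0,0.04]}]'
python3 -c "
from h import *;from station import ctrl
o=ctrl.get_obs();go(o,(.5117,.2475,.1006),1.45);print(o['wrist_torque'])"
```

```text
t: 17.3
tool_pos: [0.5109, 0.2478, 0.0802]
tool_rot: [0.666, -3.069, 0.001]
contact_force: [1.1, 2.3, -1.3]
opening: 0.0072
grip_force: 107.3
t 17.3 pos [0.5109 0.2478 0.0802] F [ 1.1  2.3 -1.3] q [ 0.32  0.06  1.87 -0.    1.21 -1.68]
offset [ -0.6  -0.6 -20.4] rot [-4.00e-04 -1.00e-03  4.02e-01]
[0.47064992 0.02115883 0.03368736]
```

```bash
python3 -m handwheel '[{"gripper":1,"offset":[0,0.2,0.8],"rotation":[0,0,0]},{"gripper":1,"offset":[0,0.2,1.6],"rotation":[0,0,0]},{"gripper":1,"offset":[0,0.2,2.4],"rotation":[0,0,0]},{"gripper":1,"offset":[0,0.2,3.2],"rotation":[0,0,0]},{"gripper":1,"offset":[0,0.2,4],"rotation":[0,0,0]},{"gripper":1,"offset":[0,0.2,4.8],"rotation":[0,0,0]},{"gripper":1,"offset":[0,0.2,5.5],"rotation":[0,0,0]},{"gripper":1,"offset":[0,0.2,5.5],"rotation":[0,0,0]}]'
python3 -c "
from h import *;from station import ctrl
o=ctrl.get_obs();go(o,(.5117,.2475,.0726),1.45);print(o['wrist_torque'])"
```

```text
t: 18.3
tool_pos: [0.5113, 0.2482, 0.0752]
tool_rot: [-0.666, 3.07, -0.0]
contact_force: [0.4, 0.3, 0.3]
opening: 0.0079
grip_force: 107.4
t 18.3 pos [0.5113 0.2482 0.0752] F [0.4 0.3 0.3] q [ 0.32  0.07  1.87 -0.    1.2  -1.68]
offset [-0.1 -0.8  2.6] rot [-3.000e-04  1.000e-04  4.019e-01]
[-0.00670689 -0.08058386 -0.01304548]
```

```bash
python3 -m handwheel '[{"gripper":1,"offset":[0,0,0.6],"rotation":[0,0,0]},{"gripper":1,"offset":[0,0,1.2],"rotation":[0,0,0]},{"gripper":1,"offset":[0,0,1.8],"rotation":[0,0,0]},{"gripper":1,"offset":[0,0,2.4],"rotation":[0,0,0]},{"gripper":1,"offset":[0,0,3],"rotation":[0,0,0]},{"gripper":1,"offset":[0,0,3.4],"rotation":[0,0,0]},{"gripper":1,"offset":[0,0,3.6],"rotation":[0,0,0]},{"gripper":1,"offset":[0,0,3.6],"rotation":[0,0,0]}]'
python3 -c "
from h import *;from station import ctrl
o=ctrl.get_obs();go(o,(.5117,.2475,.0726),1.45);print(o['wrist_torque'])"
```

```text
t: 19.3
tool_pos: [0.5113, 0.2482, 0.0726]
tool_rot: [0.666, -3.07, 0.0]
contact_force: [-2.6, -2.8, 6.1]
opening: 0.0076
grip_force: 108.4
t 19.3 pos [0.5113 0.2482 0.0726] F [-2.6 -2.8  6.1] q [ 0.32  0.07  1.87 -0.    1.2  -1.68]
offset [-0.1 -0.8 -0. ] rot [-3.00e-04 -2.00e-04  4.02e-01]
[-0.36895917  0.44141943 -0.00250038]
```

The key is home, with 6 N up at TCP z 0.0726, which is the expected height. Now the quarter turn.

```bash
python3 -m handwheel '[{"gripper":1,"offset":[0,-0.1,0],"rotation":[0,0,0.12]},{"gripper":1,"offset":[0,-0.3,0],"rotation":[0,0,0.26]},{"gripper":1,"offset":[0.1,-0.4,0],"rotation":[0,0,0.4]},{"gripper":1,"offset":[0.1,-0.5,0],"rotation":[0,0,0.54]},{"gripper":1,"offset":[0.2,-0.6,0],"rotation":[0,0,0.68]},{"gripper":1,"offset":[0.3,-0.7,0],"rotation":[0,0,0.82]},{"gripper":1,"offset":[0.4,-0.8,0],"rotation":[0,0,0.96]},{"gripper":1,"offset":[0.5,-0.9,0],"rotation":[0,0,1.1]}]'
python3 -c "
from h import *;from station import ctrl
o=ctrl.get_obs();go(o,(.5104,.2477,.0726),1.45);print(o['wrist_torque'])"
```

```text
t: 20.3
tool_pos: [0.5112, 0.2474, 0.0726]
tool_rot: [1.043, 2.963, 0.0]
contact_force: [-2.9, -0.7, 5.7]
opening: 0.0075
grip_force: 108.4
t 20.3 pos [0.5112 0.2474 0.0726] F [-2.9 -0.7  5.7] q [ 0.32  0.07  1.87  0.    1.2  -0.57]
offset [ 0.9 -0.3 -0. ] rot [ 0.      0.     -0.7021]
[-0.21891523  0.42507581  0.13199886]
```

```bash
python3 -m handwheel '[{"gripper":1,"offset":[0,-0.1,0],"rotation":[0,0,0.14]},{"gripper":1,"offset":[0,-0.3,0],"rotation":[0,0,0.28]},{"gripper":1,"offset":[0.1,-0.4,0],"rotation":[0,0,0.42]},{"gripper":1,"offset":[0.1,-0.5,0],"rotation":[0,0,0.56]},{"gripper":1,"offset":[0.2,-0.6,0],"rotation":[0,0,0.7]},{"gripper":1,"offset":[0.3,-0.7,0],"rotation":[0,0,0.83]},{"gripper":1,"offset":[0.4,-0.8,0],"rotation":[0,0,0.94]},{"gripper":1,"offset":[0.5,-0.9,0],"rotation":[0,0,1.02]}]'
python3 -c "
from h import *;from station import ctrl
o=ctrl.get_obs();go(o,(.5104,.2477,.0726),1.45);print(o['wrist_torque'])"
```

```text
t: 21.3
tool_pos: [0.5106, 0.2472, 0.0726]
tool_rot: [2.354, 2.079, 0.002]
contact_force: [-1.5, -0.3, 5.3]
opening: 0.0075
grip_force: 108.2
t 21.3 pos [0.5106 0.2472 0.0726] F [-1.5 -0.3  5.3] q [0.32 0.07 1.88 0.   1.2  0.44]
offset [ 0.5 -0.2  0. ] rot [ 1.10e-03  4.00e-04 -1.72e+00]
[-0.15482487  0.19498119  0.2300969 ]
```

```bash
python3 -m handwheel '[{"gripper":1,"offset":[0,0,0],"rotation":[0,0,0.03]},{"gripper":1,"offset":[0,0,0],"rotation":[0,0,0.06]},{"gripper":1,"offset":[0,-0.1,0],"rotation":[0,0,0.08]},{"gripper":1,"offset":[0,-0.1,0],"rotation":[0,0,0.1]},{"gripper":1,"offset":[0,-0.1,0],"rotation":[0,0,0.11]},{"gripper":1,"offset":[0,-0.1,0],"rotation":[0,0,0.12]},{"gripper":1,"offset":[0,-0.1,0],"rotation":[0,0,0.12]},{"gripper":1,"offset":[0,-0.1,0],"rotation":[0,0,0.12]}]' 118
python3 - <<'E'
from h import *;from station import ctrl
w=ctrl.get_image('wrist');o=ctrl.get_obs();go(o,(.5104,.2477,.0726),1.45);print(o['wrist_torque'],o['dq'].round(4))
cv2.imwrite('pics/w4.png',cv2.resize(w['image'][220:420,220:430,::-1],None,fx=2.8,fy=2.8))
E
```

```text
t: 22.3
tool_pos: [0.5105, 0.2473, 0.0726]
tool_rot: [2.471, 1.939, 0.002]
contact_force: [-0.7, -0.3, 5.5]
opening: 0.0077
grip_force: 115.2
t 22.35 pos [0.5105 0.2472 0.0726] F [-0.7 -0.2  5.9] q [ 0.32  0.07  1.88 -0.    1.2   0.56]
offset [ 0.4 -0.2  0. ] rot [ 1.100e-03  5.000e-04 -1.836e+00]
[-0.03754529  0.21170638  0.6141112 ] [-0.0016  0.0001  0.0011  0.0002 -0.0001  0.0004]
```

View pics/w4.png

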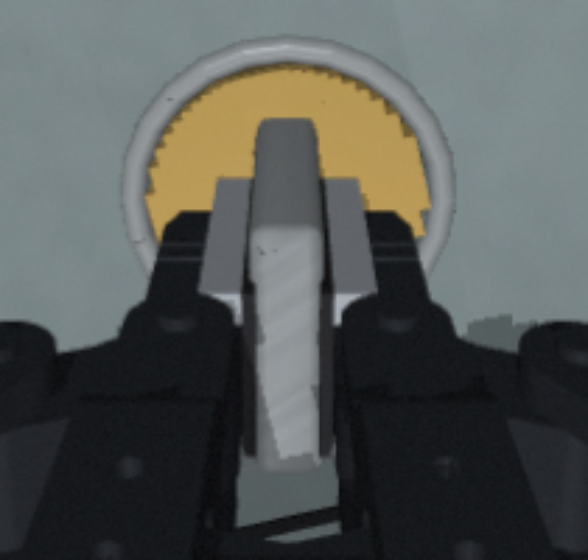

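The picture shows the key held between the pads and seated in the middle of the brass face. The torque has risen to 0.61 N m, well above the 0.25 N m of the full turn, so the cylinder is at its stop. The arm is still.

```bash
python3 -c "
from station import ctrl
print(ctrl.finish_job())"
```

```text
the job is handed in; nothing more can be done
None
```

I handed the job in at about 22 s of the 61 s: the rectangular-head key is home in the lock, turned clockwise to the stop and still gripped there, and the other two keys were not touched; the verdict was not shown.

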